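# Make up the cell carrier and the injection carrier

### The arm

A 6-joint arm with a two-finger parallel gripper is mounted at the origin on a cart in front of the work surface, level with it; the furniture and walls round the work are solid. World frame = base frame: x ahead of the robot, y to its left, z up, the work surface at z = 0. Lengths are in m, angles in rad, forces in N, time in s.
With the tool pointing down it reaches from about 0.3 to 0.875 m from the base axis. Payload 6.4 kg.
Tool frame: the origin (TCP) lies on the centre line of the jaws, within the pads' length; the fingertips stand 25 mm ahead of it and the grasp point (between the pads) lies 6 mm ahead of it (ctrl.tip_reach is the distance from the TCP to the fingertips, in m); z points along the fingers, y is the line along which they close (so a half turn about z gives the same grasp; the last joint's range is limited). The gripper opens to 85 mm and grips with 20 to 120 N. Pads are 22 mm wide; open, the fingers measure 114 mm over their backs; the gripper's body (76 mm by 85 mm) begins 54 mm behind the grasp point. The pads swing forward as they close: fully open they stand 13 mm farther back than shut.
Start: joints at [0.925, 0.181, 1.607, -0, 1.354, -0.206], TCP at [0.245, 0.52, 0.256] pointing down, gripper open.
Joint ranges: [-2.99, 2.99], [-0.89, 2.07], [0.3, 2.58], [-1.14, 4.28], [0, 2.63], [-3.12, 3.12]. Speed limits (rad/s): [2.57, 2.57, 3.01, 3.14, 3.14, 3.14].

### API

Orientations are given as a unit quaternion [w, x, y, z].
In Python, from bench import ctrl gives the robot as it stands.
- The arm moves only by the tool servo_tool, never from a script. Its argument "motion" is a list that holds one entry, the list of rows, each a list of 5 numbers: the shift along the tool's x, y, z in cm, then the turn about the tool's z in degrees, then the closure, from -1 (fully open) to 1 (shut). In form: [[[dx, dy, dz, twist, claw], ...]]. A call has 1 to 5 rows; each row is the pose to reach, as a shift and turn from the pose commanded when the call began, along the tool's axes at that moment; what a row does not reach only later rows make up. A row lasts 1/10 s, in which the tool goes at most 50 mm and 8.59 degrees, less where a joint would pass 70% of its speed; a pose out of reach is approached as far as the arm can. A call with a gripper value outside its range is refused whole. The fingers move at their own pace and stop on an object; the grip force is fixed at half the most. Time passes only in rows, so rows that repeat a pose let the fingers close. It gives the time, the measured TCP pose, the force, the opening and the grip force at its end, in the units of the state.
- ctrl.get_obs(): the state, without advancing time (a new reading comes with each control period).
- ctrl.camera(name): name is "scene" or "top" or "wrist"; returns a dict with "pixels" (400x640x3 uint8, red, green, blue), "depth" (400x640 float32, m along the optical axis (not along the pixel's ray), 0 where there is no reading), "fx", "fy", "cx", "cy" (pixels), "R" (3x3) and "t" (3): a world point X has camera coordinates R X + t; the wrist camera has in their place "hand_eye" (4x4, takes a point from camera to tool coordinates, whose origin is the TCP and whose axes are the flange's). Camera axes: x right, y down, z forward; pixel columns grow to the right and rows downward; lengths in m; the calibration is good to about 2 mm. The wrist camera is an equidistant fisheye: a pixel r from the principal point sees the ray r / f radians off the axis. A picture is of the moment at which its call begins: read the wrist's pose just before it.
- ctrl.hand_in(): hands the job in; it is judged then, once.
The state is a dict: "time_s": time; "q": joint angles; "dq": joint speeds; "joint_efforts": joint torques, N m; "eef_pos": TCP position; "eef_rot": TCP orientation; "wrist_force": force on the tool from outside, world axes, zero at the start; "torque": the same for the moment, N m; "opening": opening from 0.0 (shut) to 1.0 (fully open); "grasp_force": force on a finger pad.
Only numpy, scipy, OpenCV 4.12 (cv2) and the standard library are available. Lean on these libraries where they do the work, as an engineer would, in place of code of your own. Each camera call takes 0.05 s, during which the arm holds its last target. There are 200 camera calls.

### The job

Make up the two kit carriers for the session. On the cell carrier (the one with the round seat and little steel spigot) put the stage ring down over the spigot, the culture dish centred on top of the ring, and the larger bottle fully home in the collar; on the injection carrier (the one with the long nest between four corner guides) put the capillary box flat in the nest and the smaller bottle fully home in the collar. Keep the dish and both bottles upright all the time, and leave the objective case and the beaker standing where they are.

Things in the scene. Friction and masses are not known exactly. Their poses are not given: they have to be found in the camera images.
- cell_carrier: Fixed grey metal plate 116 (x) by 196 mm (y), top face 8 mm up, wire grips at both ends. Origin: centre of underside. At y=+55 mm: black flared bottle collar, 22 mm high, inside 56 mm wide at its floor (the plate), 66 mm at the mouth. At y=-45 mm: ring seat, a black pad 58 mm across, its top 9 mm up, with a steel spigot 13 mm across, 6.5 mm high over the pad, tapered to 7 mm at the tip.
- injection_carrier: Fixed grey metal plate 116 (x) by 196 mm (y), top face 8 mm up, wire grips at both ends. Origin: centre of underside. At y=+55 mm: black flared bottle collar, 22 mm high, inside 56 mm wide at its floor (the plate), 66 mm at the mouth. At y=-45 mm: nest, long side along y: black pad, its top 9 mm up, in four corner guides 10 mm high, 38 x 93 mm clear, flared to 46 x 101; long sides half open.
- stage_ring: Pale grey round stage insert ring, 52 mm outside, hole about 22 mm, 8 mm thick, lying flat on the worktop. Origin: centre of its underside, z up. Carried by its outside; it belongs on the cell carrier's spigot.
- culture_dish: Lidded clear round culture dish with pinkish content, 58 mm across the lid and 15 mm high (base 54 mm across; the lid's edge covers heights 6 to 15 mm). Origin: centre of its underside, z up. Grip it lightly across the lid, which does not come off. It belongs on top of the stage ring.
- capillary_box: Pale flat oblong capillary box with a clear cover, 30 mm (its x) by 85 mm (its y), 19 mm high (sides firm up to 16 mm). Origin: centre of its underside, z up. Either end may point either way in the nest.
- large_bottle: The larger bottle: white round body 48 mm across, shoulder 91 mm high, cap 28 mm across up to 105 mm high, standing upright. Origin: centre of its underside, z up. Belongs in the cell carrier's collar; grip the body between 45 and 85 mm height.
- small_bottle: The smaller bottle: round body 42 mm across, shoulder 76 mm high, cap 27 mm across up to 88 mm high, standing upright. Origin: centre of its underside, z up. Belongs in the injection carrier's collar; grip the body between 45 and 72 mm height.
- objective_case: Bystander: clear round screw-top objective case with a black lid, 36 mm across, 54 mm high, standing loose behind and between the carriers. Origin: centre of its underside. To be left alone.
- glass_beaker: Bystander: small empty glass beaker, 42 mm across, 50 mm high, standing loose at the left edge of the work. Origin: centre of its underside. To be left alone.
There are look-alikes about, which are no part of the job. Leave any pink or yellow look-alike of the culture_dish alone.

How it is judged:
At the end, for the whole second after the job is handed in: Ring flat on the spigot seat (8 mm), dish flat on the ring (10 mm), larger bottle upright on its collar's floor (10 mm); on the other carrier the box flat in the nest (10 mm, 0.25 rad), smaller bottle upright on its collar's floor (10 mm); all at rest; case and beaker upright, moved under 30 mm (x of stage_ring in the frame of cell_carrier between -0.008 and 0.008 m and y of stage_ring in the frame of cell_carrier between -0.053 and -0.037 m and z of each of stage_ring, large_bottle in the frame of cell_carrier below 0.011 m and angle between stage_ring's own z axis and vertical below 0.06 rad and horizontal distance between culture_dish and stage_ring below 0.01 m and z of culture_dish in the frame of stage_ring between 0.005 and 0.011 m and angle between each of culture_dish, large_bottle, capillary_box, small_bottle's own z axis and vertical below 0.08 rad and x of large_bottle in the frame of cell_carrier between -0.01 and 0.01 m and y of large_bottle in the frame of cell_carrier between 0.045 and 0.065 m and x of capillary_box in the frame of injection_carrier between -0.01 and 0.01 m and y of capillary_box in the frame of injection_carrier between -0.055 and -0.035 m and z of capillary_box in the frame of injection_carrier below 0.012 m and angle between the y axis of capillary_box and the y axis of injection_carrier, either way round below 0.25 rad and x of small_bottle in the frame of injection_carrier between -0.01 and 0.01 m and y of small_bottle in the frame of injection_carrier between 0.045 and 0.065 m and z of small_bottle in the frame of injection_carrier below 0.011 m and linear speed of each of stage_ring, culture_dish, capillary_box, large_bottle, small_bottle below 0.02 m/s and distance of each of objective_case, glass_beaker from where it was at the start of the episode below 0.03 m and angle between each of objective_case, glass_beaker's own z axis and vertical below 0.1 rad); the robot touches nothing.
It fails at once if the culture dish is tipped by more than about 35 degrees (angle between culture_dish's own z axis and vertical above 0.6 rad).
It fails at once if a bottle is tipped by more than about 35 degrees (angle between any of large_bottle, small_bottle's own z axis and vertical above 0.6 rad).
It fails at once if the objective case or the beaker is displaced by more than 40 mm or tipped over (distance of any of objective_case, glass_beaker from where it was at the start of the episode above 0.04 m or angle between any of objective_case, glass_beaker's own z axis and vertical above 0.6 rad).
It also fails if it takes over 138 s, if anything falls off the work surface, if the arm or the gripper's body presses on something with over 40 N, if the wrist force passes 120 N, or if a joint passes its speed limit or range.

## Working session

There is one attempt and no reset: what is moved stays moved. The work goes in short steps, Python scripts to look and compute and a tool call to move; the robot and the scene stay as the last step left them, time stands still between calls to the robot, and variables do not carry over. Pictures are saved under pics/ and viewed, at most 16 in all, crops included, and the job is handed in when it is done.

Besides the shell and the picture viewer there is one more tool, called after "Emit:" as name([rows], argument=value, ...), one row to a line, values as JSON. servo_tool: Moves the arm, as the interface text tells. Its arguments: {"type":"object","properties":{"motion":{"type":"array"}},"required":["motion"]}

```bash
mkdir -p pics
cat > h.py <<'E'
import numpy as np,cv2
from bench import ctrl
def snap(n,fn):
    c=ctrl.camera(n); cv2.imwrite('pics/'+fn+'.png',c['pixels'][:,:,::-1]); np.savez('pics/'+fn+'.npz',**c); return c
def pt(c,u,v,z=None):
    """world point at pixel; z: intersect plane, else depth"""
    r=np.array([(u-c['cx'])/c['fx'],(v-c['cy'])/c['fy'],1.]); R=c['R'];t=c['t']
    o=-R.T@t; d=R.T@r
    s=np.median(c['depth'][int(v)-1:int(v)+2,int(u)-1:int(u)+2]) if z is None else (z-o[2])/d[2]
    return o+s*d
E
python3 - <<'E'
from h import *
print(ctrl.get_obs())
for n in('scene','top'):
    c=snap(n,n+'0'); print(n,c['fx'],c['fy'],c['cx'],c['cy'],-c['R'].T@c['t'],c['R'])
E
```

```text
{'time_s': 0.0, 'q': array([ 9.24729349e-01,  1.81559515e-01,  1.60803543e+00,  2.85550984e-05,
        1.35376147e+00, -2.06303006e-01]), 'dq': array([ 0.0012381 , -0.00020232,  0.00315311, -0.00010145,  0.00060076,
        0.00035013]), 'joint_efforts': array([-1.25714741e-03, -4.44869041e+01, -3.51337445e+01, -1.83135294e-04,
        9.02140397e-03, -1.61171454e-05]), 'eef_pos': array([0.24445621, 0.5198834 , 0.25536046]), 'eef_rot': array([-3.77263665e-04,  2.18117380e-01,  9.75922144e-01, -7.97235857e-04]), 'wrist_force': array([-0.55377412, -0.12218727, -0.04961251]), 'torque': array([0.00472473, 0.01996631, 0.02683059]), 'grasp_force': 0.0, 'opening': 1.0010979040478376}
scene 461.35025400394113 461.35025400394113 314.3640745609693 203.2835512523033 [-0.02834244 -0.6074144   0.79315293] [[ 0.74933519 -0.66212069  0.00964171]
 [-0.43260827 -0.50051124 -0.74989238]
 [ 0.50134505  0.55774966 -0.66148957]]
top 393.1383897361157 393.1383897361157 324.46613827421686 201.6185001033027 [0.36232336 0.02059644 0.98050281] [[-0.00183062 -0.99999737 -0.00137813]
 [-0.98685787  0.00202924 -0.16157795]
 [ 0.16158033  0.00106423 -0.98685899]]
```

View pics/top0.png

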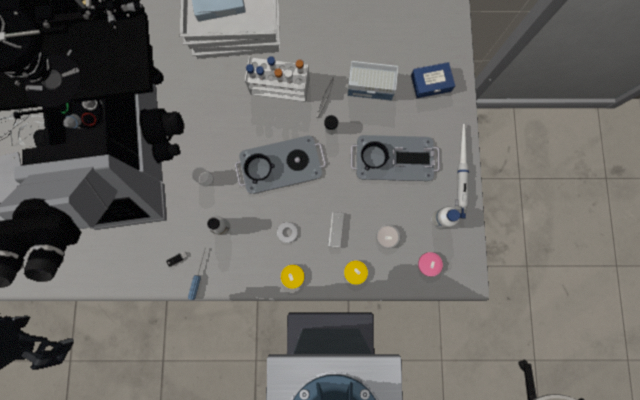

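View pics/scene0.png

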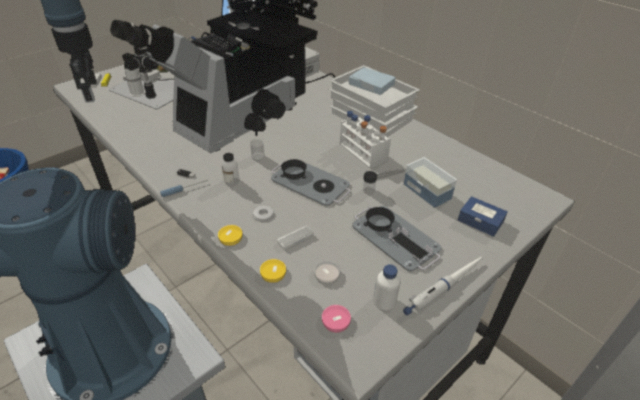

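The top view shows the cell carrier around (281,164) and the injection carrier around (397,158). The ring is at (287,232), the box at (338,229), and the bottles at (217,226) and (448,217). The case is at (331,123) and the beaker at (205,178). Dish candidates are the pale one at (388,237), yellow ones at (292,276) and (356,272), and a strong pink one at (430,264). The pale, clear one fits the description. I'll confirm it in a crop.

Run:
```python
from h import *
i=cv2.imread('pics/top0.png')[110:290,190:470]
i=cv2.resize(i,None,fx=2.8,fy=2.8,interpolation=cv2.INTER_CUBIC); cv2.imwrite('pics/crop1.png',i)
```

```text
(no output)
```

View pics/crop1.png

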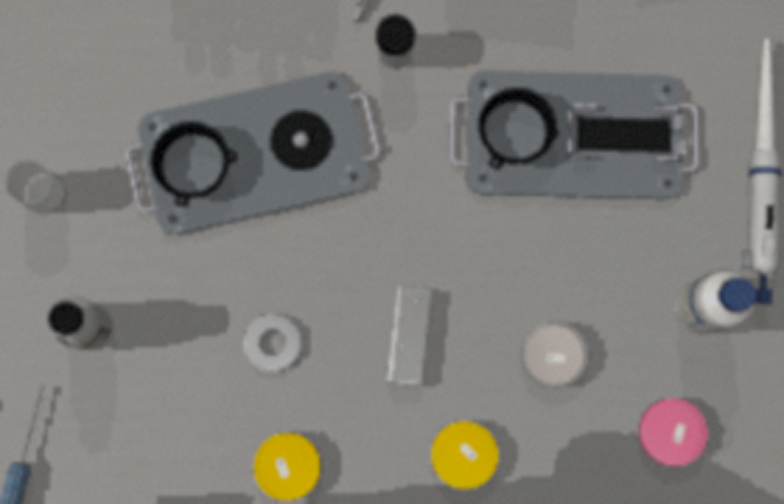

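The crop shows the pale lidded dish at (555,353), the plain ring at (272,342), the box at (410,335), and caps at (66,318) black and (738,295) blue. The black case is at (396,35) and the beaker at (43,190). The pale dish is the target because the others are strongly pink or yellow.

Run:
```python
from h import *
np.set_printoptions(precision=4,suppress=True)
c=dict(np.load('pics/top0.npz'))
v,u=np.mgrid[0:400,0:640]; d=c['depth']
P=np.stack([(u-c['cx'])/c['fx']*d,(v-c['cy'])/c['fy']*d,d],-1)
W=(P-c['t'])@c['R']
f=lambda x,y:(190+x/2.8-.3,110+y/2.8-.3)
for n,x,y,zt in [('smallcap',66,318,.088),('largecap',738,295,.105),('ring',272,342,.008),('dish',555,353,.015),('box',410,335,.019),
 ('collarC',190,160,.030),('spig',301,140,.0155),('collarI',517,126,.030),('nest',624,134,.009),('case',396,35,.054),('beaker',43,190,.05)]:
    U,V=f(x,y); p=pt(c,U,V,zt); q=pt(c,U,V)
    m=(np.hypot(W[...,0]-p[0],W[...,1]-p[1])<.05)&(W[...,2]>max(.004,zt-.006))&(W[...,2]<zt+.008)
    X=W[m]; mm=np.zeros(d.shape,np.uint8); mm[m]=1
    e=cv2.minAreaRect(X[:,:2].astype(np.float32)) if len(X)>3 else None
    print(n,'plane',p,'depthpt',q,'n',m.sum(),'cen',X.mean(0) if len(X) else 0, e)
for n,a,b in [('cell',(120,55),(385,245)),('inj',(455,60),(700,205))]:
    U0,V0=map(int,f(*a));U1,V1=map(int,f(*b))
    w=W[V0:V1,U0:U1].reshape(-1,3); k=(w[:,2]>.0055)&(w[:,2]<.011)
    print(n,k.sum(),cv2.minAreaRect(w[k,:2].astype(np.float32)), w[:,2].max())
```

```text
smallcap plane [0.4589 0.2753 0.088 ] depthpt [0.4589 0.2753 0.0879] n 122 cen [0.4597 0.2765 0.0876] ((0.45946505665779114, 0.27697205543518066), (0.02672204002737999, 0.02680090442299843), 43.2948112487793)
largecap plane [ 0.4745 -0.2673  0.105 ] depthpt [ 0.4746 -0.2675  0.1044] n 123 cen [ 0.4757 -0.2674  0.1046] ((0.4759071469306946, -0.2675636410713196), (0.025144118815660477, 0.026290711015462875), 0.514480710029602)
ring plane [0.4459 0.1149 0.008 ] depthpt [ 0.4467  0.1158 -0.0006] n 285 cen [0.4457 0.1141 0.0079] ((0.44109028577804565, 0.11163561046123505), (0.08353494852781296, 0.0838836282491684), 66.619384765625)
dish plane [ 0.4352 -0.1339  0.015 ] depthpt [ 0.4353 -0.134   0.0139] n 445 cen [ 0.4351 -0.1335  0.0154] ((0.4353160858154297, -0.13338980078697205), (0.05666236951947212, 0.0566331185400486), 44.17935562133789)
box plane [ 0.4509 -0.0068  0.019 ] depthpt [ 0.4511 -0.0069  0.0161] n 382 cen [ 0.4515 -0.0062  0.0166] ((0.4516250491142273, -0.005994221195578575), (0.029281899333000183, 0.08323018252849579), 83.51255798339844)
collarC plane [0.6059 0.1878 0.03  
[... 791 characters left out ...]
.280120849609375)
case plane [0.7127 0.0048 0.054 ] depthpt [0.7127 0.0048 0.054 ] n 159 cen [0.7144 0.0056 0.0541] ((0.7153212428092957, 0.006276196800172329), (0.03221125528216362, 0.033373791724443436), 89.95062255859375)
beaker plane [0.5744 0.3109 0.05  ] depthpt [0.5851 0.3256 0.0028] n 65 cen [0.5847 0.3275 0.0489] ((0.5826656222343445, 0.3243136405944824), (0.040918346494436264, 0.0391097217798233), 45.32203674316406)
cell 2763 ((0.6246054768562317, 0.13078396022319794), (0.1504935473203659, 0.23807735741138458), 4.258849620819092) 0.9805028126203538
inj 2682 ((0.6368119716644287, -0.15862062573432922), (0.1249612420797348, 0.22143958508968353), 1.1897380352020264) 0.9805028126203538
```

```bash
cat >> h.py <<'E'
from scipy.spatial.transform import Rotation as Ro
def go(x,y,z,psi):
    """shift (cm, tool axes) and twist (deg) to TCP x,y,z with closing line at psi deg"""
    o=ctrl.get_obs(); w,a,b,c=o['eef_rot']; R=Ro.from_quat([a,b,c,w]).as_matrix()
    d=R.T@(np.array([x,y,z])-o['eef_pos'])*100
    cur=np.degrees(np.arctan2(R[1,1],R[0,1])); tw=(cur-psi+90)%180-90
    print('t',round(o['time_s'],2),'pos',o['eef_pos'].round(4),'F',o['wrist_force'].round(1),'open',round(o['opening'],3),'grip',round(o['grasp_force'],1),'psi',round(cur,2),'-> shift',d.round(2),'twist',round(tw,1))
E
python3 - <<'E'
from h import *
print(ctrl.tip_reach,[a for a in dir(ctrl) if a[0]!='_'])
go(.4457,.1147,.10,12.5)
c=dict(np.load('pics/top0.npz'))
for x,y in [(763,290),(763,255),(766,180)]: print(pt(c,190+x/2.8-.3,110+y/2.8-.3))
for x,y in [(287,466),(674,432)]: print(pt(c,190+x/2.8-.3,110+y/2.8-.3,.015))
E
```

```text
0.025 ['MotionError', 'camera', 'get_obs', 'hand_in', 'tip_reach']
t 0.1 pos [0.2445 0.5199 0.2555] F [-0.2  0.7 -0.2] open 1.004 grip 0.0 psi 64.8 -> shift [-35.46 -28.07  15.58] twist 52.3
[ 0.48962208 -0.31698361  0.02143845]
[ 0.51989044 -0.31691013  0.02678853]
[ 0.58749994 -0.32371977  0.02621824]
[0.33830847 0.09986026 0.015     ]
[ 0.36664394 -0.23497365  0.015     ]
```

Emit:
servo_tool([
  [[-4,-3,1.5,5.8,-0.5],[-8,-6,3,11.6,-0.5],[-12,-9.5,4,17.4,-0.5],[-16,-12.5,5,23.2,-0.5],[-20,-16,6,29,-0.5]],
])

```text
time_s: 0.6
eef_pos: [0.3525, 0.3007, 0.1982]
eef_rot: [0.0, 0.457, 0.889, -0.0]
wrist_force: [1.9, -0.6, -0.3]
opening: 0.752
grasp_force: 0.0
```

```bash
python3 -c "
from h import *
go(.4457,.1147,.10,12.5)"
```

```text
t 0.6 pos [0.3525 0.3007 0.1982] F [ 1.9 -0.6 -0.3] open 0.752 grip 0.0 psi 35.6 -> shift [-20.55  -3.25   9.82] twist 23.1
```

Emit:
servo_tool([
  [[-4.5,-0.7,1.5,5.8,-0.5],[-9,-1.4,3.5,11.6,-0.5],[-13,-2,5.5,17.4,-0.5],[-17,-2.6,7.5,23.1,-0.5],[-20.5,-3.2,9.8,23.1,-0.5]],
])

```text
time_s: 1.1
eef_pos: [0.4471, 0.1156, 0.1004]
eef_rot: [0.001, 0.626, 0.78, 0.0]
wrist_force: [0.3, 2.0, 0.6]
opening: 0.747
grasp_force: 0.0
```

```bash
python3 -c "
from h import *
go(.4457,.1147,.05,12.5)
c=snap('wrist','w1'); print(c['hand_eye'].round(4),c['fx'],c['cx'],c['cy'])
go(.4457,.1147,.05,12.5)"
```

```text
t 1.1 pos [0.4471 0.1156 0.1004] F [0.3 2.  0.6] open 0.747 grip 0.0 psi 12.5 -> shift [-0.06 -0.17  5.04] twist -0.0
[[-2.000e-04 -9.625e-01 -2.715e-01  6.850e-02]
 [ 1.000e+00 -2.000e-04  2.000e-04 -1.000e-04]
 [-3.000e-04 -2.715e-01  9.625e-01 -1.174e-01]
 [ 0.000e+00  0.000e+00  0.000e+00  1.000e+00]] 309.70691628693146 321.8798912945956 195.53076389420914
t 1.15 pos [0.4472 0.1119 0.0971] F [ 0.1 -4.  -1.1] open 0.748 grip 0.0 psi 12.52 -> shift [ 0.31 -0.07  4.71] twist 0.0
```

View pics/w1.png

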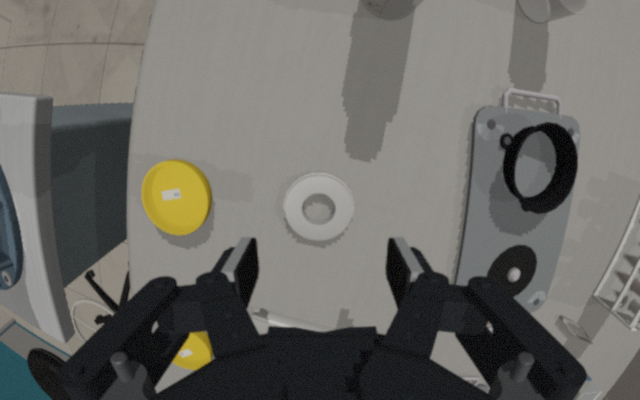

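The wrist view has the ring at (318,208), midway between the fingertips at about (250,240) and (392,240). The carrier is to the right. I'll read the fingertip reach from the depth image.

```bash
cat >> h.py <<'E'
def wpt(c,u,v,full=False):
    """wrist pixel -> tool coords"""
    du,dv=u-c['cx'],v-c['cy']; r=np.hypot(du,dv); th=r/c['fx']
    d=c['depth'][int(v),int(u)]
    X=np.array([du/r*np.tan(th)*d,dv/r*np.tan(th)*d,d,1])
    return (c['hand_eye']@X)[:3]
E
python3 -c "
from h import *
np.set_printoptions(precision=4,suppress=True)
c=dict(np.load('pics/w1.npz'))
for u,v in [(246,240),(252,242),(255,242),(250,250),(391,240),(395,242),(389,243),(318,182),(318,232),(290,208),(347,208)]: print(u,v,wpt(c,u,v))
# deepest finger point
b=max((wpt(c,u,v)[2],u,v) for u in range(215,262) for v in range(232,300) if wpt(c,u,v)[2]<.06 and c['depth'][v,u]>0); print(b)
go(.4457,.1147,.05,12.5)"
```

```text
246 240 [ 0.0106 -0.0353  0.0116]
252 242 [ 0.0105 -0.032   0.0099]
255 242 [ 0.0075 -0.0322  0.0165]
250 250 [ 0.0082 -0.0323  0.0061]
391 240 [0.0103 0.0322 0.0126]
395 242 [0.011  0.0332 0.0087]
389 243 [0.0083 0.0316 0.0136]
318 182 [ 0.0189 -0.0027  0.0931]
318 232 [-0.0181 -0.0028  0.0916]
290 208 [ 0.0002 -0.0228  0.092 ]
347 208 [0.0002 0.0179 0.092 ]
(np.float64(0.01966218803526834), 258, 264)
t 1.15 pos [0.4472 0.1119 0.0971] F [ 0.1 -4.  -1.1] open 0.748 grip 0.0 psi 12.52 -> shift [ 0.31 -0.07  4.71] twist 0.0
```

Emit:
servo_tool([
  [[0.2,-0.1,3,0,-0.5],[0.3,-0.1,5.5,0,-0.5],[0.3,-0.1,7,0,-0.5],[0.3,-0.1,7.4,0,-0.5],[0.3,-0.1,7.4,0,-0.5]],
])

```text
time_s: 1.65
eef_pos: [0.444, 0.1202, 0.0263]
eef_rot: [-0.001, 0.624, 0.781, -0.001]
wrist_force: [-0.4, -0.3, 0.5]
opening: 0.748
grasp_force: 0.0
```

```bash
python3 -c "
from h import *
go(.4457,.1147,.0225,12.5)"
```

```text
t 1.65 pos [0.444  0.1202 0.0263] F [-0.4 -0.3  0.5] open 0.748 grip 0.0 psi 12.71 -> shift [-0.58  0.05  0.38] twist 0.2
```

Emit:
servo_tool([
  [[-0.5,0.1,0.2,0,-0.5],[-0.5,0.1,0.3,0,-0.5],[-0.5,0.1,0.3,0,-0.5]],
])

```text
time_s: 1.95
eef_pos: [0.4472, 0.1154, 0.0244]
eef_rot: [0.001, 0.625, 0.781, 0.0]
wrist_force: [0.6, 0.5, -0.4]
opening: 0.749
grasp_force: 0.0
```

```bash
python3 -c "
from h import *
go(.4457,.1147,.0225,12.5)"
```

```text
t 1.95 pos [0.4472 0.1154 0.0244] F [ 0.6  0.5 -0.4] open 0.749 grip 0.0 psi 12.69 -> shift [-0.03 -0.17  0.19] twist 0.2
```

Close gently here, slightly lower.

Emit:
servo_tool([
  [[0,-0.1,0.2,0,0],[0,-0.1,0.2,0,0.4],[0,-0.1,0.2,0,0.4],[0,-0.1,0.2,0,0.4],[0,-0.1,0.2,0,0.4]],
])

```text
time_s: 2.45
eef_pos: [0.4465, 0.1153, 0.023]
eef_rot: [0.001, 0.625, 0.781, 0.0]
wrist_force: [-2.6, -0.6, 10.7]
opening: 0.565
grasp_force: 60.0
```

```bash
python3 -c "
from h import *
go(.628,.0905,.1,12.5)"
```

```text
t 2.45 pos [0.4465 0.1153 0.023 ] F [-2.6 -0.6 10.7] open 0.565 grip 60.0 psi 12.71 -> shift [-6.42 17.17 -7.67] twist 0.2
```

Emit:
servo_tool([
  [[0,0,-3,0,0.4],[-1.5,4,-7,0,0.4],[-3,8,-7.7,0,0.4],[-4.5,12.5,-7.7,0,0.4],[-6,16,-7.7,0.2,0.4]],
])

```text
time_s: 2.95
eef_pos: [0.6179, 0.0918, 0.1002]
eef_rot: [0.001, 0.626, 0.78, 0.001]
wrist_force: [-0.1, 0.4, -0.2]
opening: 0.562
grasp_force: 62.4
```

Emit:
servo_tool([
  [[-0.4,1.1,0,0,0.4],[-0.4,1.1,0,0,0.4],[-0.4,1.1,0,0,0.4]],
])

```text
time_s: 3.25
eef_pos: [0.6254, 0.0906, 0.0981]
eef_rot: [-0.001, 0.626, 0.78, -0.001]
wrist_force: [-0.4, 0.8, -0.7]
opening: 0.561
grasp_force: 62.4
```

```bash
python3 -c "
from h import *
c=snap('wrist','w2')
go(.628,.0905,.035,12.5)"
```

```text
t 3.3 pos [0.625  0.0908 0.0981] F [ 0.4  0.3 -0.1] open 0.562 grip 62.4 psi 12.52 -> shift [-0.09  0.3   6.31] twist 0.0
```

View pics/w2.png

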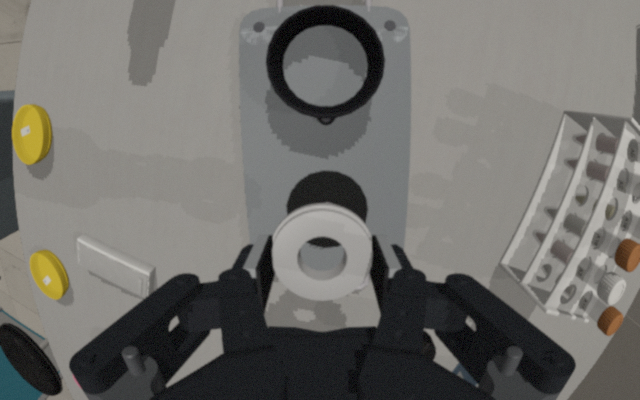

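The ring is held level at (322,255). The collar is at (326,62) and the pad is just behind the ring. Lowering.

Emit:
servo_tool([
  [[-0.1,0.3,0,0,0.4],[-0.1,0.3,2.5,0,0.4],[-0.1,0.3,4.5,0,0.4],[-0.1,0.3,5,0,0.4],[-0.1,0.3,5,0,0.4]],
])

```text
time_s: 3.8
eef_pos: [0.6286, 0.0903, 0.0481]
eef_rot: [-0.001, 0.626, 0.78, -0.001]
wrist_force: [0.2, 0.1, -1.0]
opening: 0.563
grasp_force: 62.4
```

```bash
python3 -c "
from h import *
go(.628,.0905,.0325,12.5)"
```

```text
t 3.8 pos [0.6286 0.0903 0.0481] F [ 0.2  0.1 -1. ] open 0.563 grip 62.4 psi 12.52 -> shift [ 0.03 -0.05  1.56] twist 0.0
```

Emit:
servo_tool([
  [[0,0,0.6,0,0.4],[0,0,1.1,0,0.4],[0,0,1.5,0,0.4],[0,0,1.5,0,0.4],[0,0,1.5,0,0.4]],
])

```text
time_s: 4.3
eef_pos: [0.6297, 0.0901, 0.0339]
eef_rot: [0.0, 0.626, 0.78, -0.0]
wrist_force: [1.0, -0.1, -0.8]
opening: 0.562
grasp_force: 62.4
```

```bash
python3 -c "
from h import *
go(.628,.0905,.032,12.5)"
```

```text
t 4.3 pos [0.6297 0.0901 0.0339] F [ 1.  -0.1 -0.8] open 0.562 grip 62.4 psi 12.5 -> shift [ 0.08 -0.16  0.19] twist 0.0
```

Emit:
servo_tool([
  [[0,-0.1,0.1,0,0.4],[0,-0.1,0.1,0,-0.1],[0,-0.1,0.1,0,-0.5],[0,-0.1,0.1,0,-0.5],[0,-0.1,-2,0,-0.5]],
])

```text
time_s: 4.8
eef_pos: [0.6263, 0.0899, 0.0511]
eef_rot: [-0.002, 0.626, 0.78, -0.002]
wrist_force: [-0.3, 0.6, -0.5]
opening: 0.747
grasp_force: 0.0
```

Emit:
servo_tool([
  [[0,0,-3,0,-0.8],[0,0,-6,0,-0.8],[0,0,-6,0,-0.8],[0,0,-6,0,-0.8]],
])

```text
time_s: 5.2
eef_pos: [0.6293, 0.0899, 0.1148]
eef_rot: [0.001, 0.626, 0.78, 0.001]
wrist_force: [-0.1, -0.2, -0.7]
opening: 0.903
grasp_force: 0.0
```

```bash
python3 -c "
from h import *
o=ctrl.get_obs();c=snap('wrist','w3')
go(.4352,-.1337,.1,12.5)"
```

```text
t 5.25 pos [0.6283 0.0899 0.1134] F [-0.3 -0.1 -0.5] open 0.901 grip 0.0 psi 12.5 -> shift [-17.65 -23.7    1.35] twist 0.0
```

View pics/w3.png

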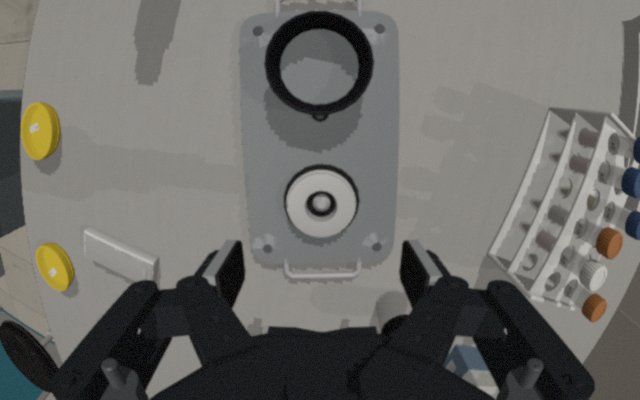

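The ring sits over the spigot at (321,203), with the spigot centred in the hole. Next is the dish.

Emit:
servo_tool([
  [[-2.5,-3.5,0,0,-0.8],[-5.5,-7,0,0,-0.8],[-8,-11,0,0,-0.8],[-11,-14.5,0,0,-0.8],[-13.5,-18,0.5,0,-0.8]],
])

```text
time_s: 5.75
eef_pos: [0.4804, -0.0819, 0.1078]
eef_rot: [-0.001, 0.626, 0.78, -0.0]
wrist_force: [1.1, -0.5, -0.7]
opening: 0.897
grasp_force: 0.0
```

Emit:
servo_tool([
  [[-2.5,-3.5,0.5,0,-0.8],[-4.1,-5.7,2,0,-0.8],[-4.1,-5.7,3,0,-0.8],[-4.1,-5.7,3,0,-0.8],[-4.1,-5.7,3,0,-0.8]],
])

```text
time_s: 6.25
eef_pos: [0.4355, -0.1325, 0.0783]
eef_rot: [-0.001, 0.626, 0.78, 0.0]
wrist_force: [0.5, -1.0, -0.2]
opening: 0.896
grasp_force: 0.0
```

```bash
python3 -c "
from h import *
go(.4352,-.1337,.028,12.5)"
```

```text
t 6.25 pos [ 0.4355 -0.1325  0.0783] F [ 0.5 -1.  -0.2] open 0.896 grip 0.0 psi 12.53 -> shift [-0.12 -0.05  5.03] twist 0.0
```

Emit:
servo_tool([
  [[-0.1,0,2,0,-0.8],[-0.1,0,4,0,-0.8],[-0.1,0,5.1,0,-0.8],[-0.1,0,5.1,0,-0.8],[-0.1,0,5.1,0,-0.8]],
])

```text
time_s: 6.75
eef_pos: [0.4362, -0.1339, 0.0281]
eef_rot: [0.0, 0.626, 0.78, 0.0]
wrist_force: [-0.0, -0.1, 0.6]
opening: 0.899
grasp_force: 0.0
```

Emit:
servo_tool([
  [[0,0,0,0,-0.5],[0,0,0,0,-0.3],[0,0,0,0,-0.1],[0,0,0,0,-0.1],[0,0,0,0,-0.1]],
])

```text
time_s: 7.25
eef_pos: [0.4364, -0.1345, 0.0294]
eef_rot: [0.001, 0.626, 0.78, 0.0]
wrist_force: [-2.8, 2.1, 11.6]
opening: 0.635
grasp_force: 60.8
```

```bash
python3 -c "
from h import *
go(.628,.0905,.1,12.5)"
```

```text
t 7.25 pos [ 0.4364 -0.1345  0.0294] F [-2.8  2.1 11.6] open 0.635 grip 60.8 psi 12.51 -> shift [17.81 23.58 -7.05] twist 0.0
```

Emit:
servo_tool([
  [[0,0,-1.5,0,-0.1],[0,0,-4,0,-0.1],[2,3,-7,0,-0.1],[4.5,6,-7,0,-0.1],[7,9.5,-7,0,-0.1]],
])

```text
time_s: 7.75
eef_pos: [0.515, -0.045, 0.1001]
eef_rot: [0.002, 0.627, 0.779, 0.001]
wrist_force: [0.3, -1.3, -0.1]
opening: 0.627
grasp_force: 63.4
```

Emit:
servo_tool([
  [[2.5,3.3,0,0,-0.1],[5,6.6,0,0,-0.1],[7.5,10,0,0,-0.1],[9.5,12.5,0,0,-0.1],[10.8,14.1,0,0,-0.1]],
])

```text
time_s: 8.25
eef_pos: [0.629, 0.0928, 0.0986]
eef_rot: [0.001, 0.625, 0.78, 0.001]
wrist_force: [-0.1, -0.0, 0.5]
opening: 0.629
grasp_force: 63.4
```

Emit:
servo_tool([
  [[0,0,1,0,-0.1],[0,0,2,0,-0.1],[0,0,2,0,-0.1],[0,0,2,0,-0.1]],
])

```text
time_s: 8.65
eef_pos: [0.6265, 0.0897, 0.0771]
eef_rot: [-0.001, 0.626, 0.779, -0.001]
wrist_force: [-1.0, -0.8, 0.8]
opening: 0.631
grasp_force: 63.4
```

```bash
python3 -c "
from h import *
c=snap('wrist','w4')
go(.628,.0905,.0464,12.5)"
```

```text
t 8.7 pos [0.627  0.0897 0.0776] F [-0.2  0.8  0.2] open 0.632 grip 63.4 psi 12.43 -> shift [0.05 0.12 3.12] twist -0.1
```

View pics/w4.png

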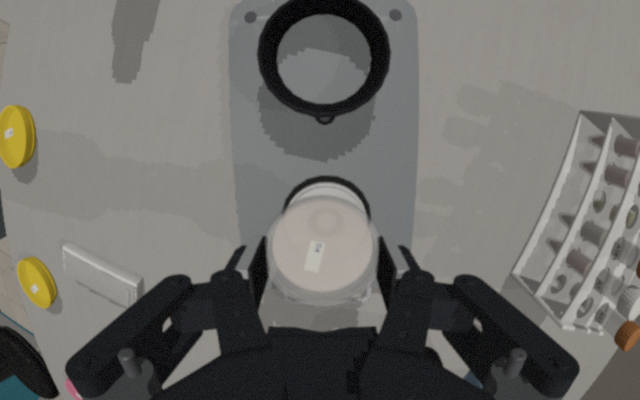

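The dish is held level at (322,248), directly over the ring. Lowering.

Emit:
servo_tool([
  [[0,0.1,1,0,-0.1],[0,0.1,1.8,0,-0.1],[0,0.1,2.6,0,-0.1],[0,0.1,2.9,0,-0.1],[0,0.1,2.9,0,-0.1]],
])

```text
time_s: 9.2
eef_pos: [0.6278, 0.0909, 0.0477]
eef_rot: [-0.001, 0.626, 0.78, -0.001]
wrist_force: [0.4, 0.5, -0.7]
opening: 0.633
grasp_force: 63.4
```

```bash
python3 -c "
from h import *
go(.628,.0905,.0464,12.5)"
```

```text
t 9.2 pos [0.6278 0.0909 0.0477] F [ 0.4  0.5 -0.7] open 0.633 grip 63.4 psi 12.5 -> shift [-0.04  0.01  0.13] twist 0.0
```

Emit:
servo_tool([
  [[0,0,0.1,0,-0.1],[0,0,0.1,0,-0.1],[0,0,0.1,0,-0.5],[0,0,0.1,0,-0.9],[0,0,0.1,0,-0.9]],
])

```text
time_s: 9.7
eef_pos: [0.6287, 0.0909, 0.0481]
eef_rot: [0.0, 0.626, 0.78, 0.0]
wrist_force: [-0.1, -0.7, -0.4]
opening: 0.949
grasp_force: 0.0
```

Emit:
servo_tool([
  [[0,0,-0.5,0,-0.9],[0,0,-3,0,-0.9],[0,0,-6,0,-0.9],[0,0,-7,0,-0.9],[0,0,-7,0,-0.9]],
])

```text
time_s: 10.2
eef_pos: [0.63, 0.0908, 0.1201]
eef_rot: [0.002, 0.626, 0.78, 0.001]
wrist_force: [0.5, 0.6, -0.8]
opening: 0.95
grasp_force: 0.0
```

```bash
python3 -c "
from h import *
c=snap('wrist','w5'); cv2.imwrite('pics/w5c.png',cv2.imread('pics/w5.png')[100:320,180:460])
go(.4515,-.006,.1,83.5)"
```

```text
t 10.25 pos [0.6288 0.0909 0.1183] F [ 0.3 -0.7  0.3] open 0.948 grip 0.0 psi 12.5 -> shift [ -5.62 -19.41   1.8 ] twist -71.0
```

View pics/w5c.png

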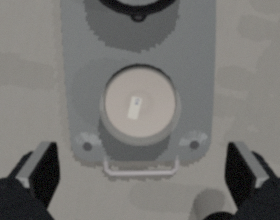

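The dish sits flat and centred on the seat at crop (140,105). Next is the box.

Emit:
servo_tool([
  [[-0.8,-2.5,0,-8.5,-0.5],[-1.8,-5.5,0,-17,-0.5],[-3,-9,0,-25.5,-0.5],[-3.8,-12.5,0.5,-34,-0.5],[-4.8,-16,1,-42,-0.5]],
])

```text
time_s: 10.75
eef_pos: [0.4801, 0.0092, 0.106]
eef_rot: [-0.001, 0.302, 0.953, -0.0]
wrist_force: [0.9, -1.2, 0.6]
opening: 0.751
grasp_force: 0.0
```

```bash
python3 -c "
from h import *
go(.4515,-.006,.07,83.5)"
```

```text
t 10.75 pos [0.4801 0.0092 0.106 ] F [ 0.9 -1.2  0.6] open 0.751 grip 0.0 psi 54.86 -> shift [ 1.46 -2.89  3.6 ] twist -28.6
```

Emit:
servo_tool([
  [[0.7,-1.5,1,-8,-0.5],[1.5,-2.9,2.5,-16,-0.5],[1.5,-2.9,3.6,-24,-0.5],[1.5,-2.9,3.6,-28.6,-0.5],[1.5,-2.9,3.6,-28.6,-0.5]],
])

```text
time_s: 11.25
eef_pos: [0.452, -0.0052, 0.0701]
eef_rot: [-0.002, 0.06, 0.998, 0.0]
wrist_force: [0.2, -0.3, 0.4]
opening: 0.753
grasp_force: 0.0
```

```bash
python3 -c "
from h import *
go(.4515,-.006,.032,83.5)
c=snap('wrist','w6')"
```

```text
t 11.25 pos [ 0.452  -0.0052  0.0701] F [ 0.2 -0.3  0.4] open 0.753 grip 0.0 psi 83.11 -> shift [ 0.03 -0.08  3.81] twist -0.4
```

View pics/w6.png

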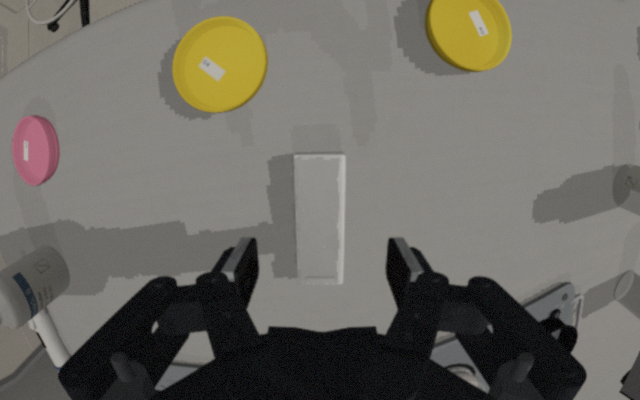

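The box lies at (320,220), aligned between the fingers and centred.

Emit:
servo_tool([
  [[0,-0.1,1.5,-0.4,-0.5],[0,-0.1,3,-0.4,-0.5],[0,-0.1,3.9,-0.4,-0.5],[0,-0.1,3.9,-0.4,-0.5],[0,-0.1,3.9,-0.4,-0.5]],
])

```text
time_s: 11.8
eef_pos: [0.4535, -0.0064, 0.0328]
eef_rot: [-0.0, 0.057, 0.998, 0.0]
wrist_force: [-0.1, -0.7, 0.5]
opening: 0.754
grasp_force: 0.0
```

Emit:
servo_tool([
  [[0,0,0,0,0],[0,0,0,0,0.4],[0,0,0,0,0.6],[0,0,0,0,0.6],[0,0,0,0,0.6]],
])

```text
time_s: 12.3
eef_pos: [0.4541, -0.0067, 0.0337]
eef_rot: [0.001, 0.057, 0.998, -0.0]
wrist_force: [-1.1, 0.9, 5.2]
opening: 0.322
grasp_force: 59.4
```

```bash
python3 -c "
from h import *
go(.635,-.2035,.1,-1.2)"
```

```text
t 12.3 pos [ 0.4541 -0.0067  0.0337] F [-1.1  0.9  5.2] open 0.322 grip 59.4 psi 83.5 -> shift [-20.21 -17.51  -6.59] twist 84.7
```

Emit:
servo_tool([
  [[0,0,-2.5,0,0.6],[-2.5,-2,-6.6,8.5,0.6],[-5,-4.5,-6.6,17,0.6],[-7.5,-6.7,-6.6,25.5,0.6],[-10,-9,-6.6,34,0.6]],
])

```text
time_s: 12.8
eef_pos: [0.5438, -0.1083, 0.0998]
eef_rot: [0.001, 0.349, 0.937, -0.0]
wrist_force: [0.8, -0.3, -0.3]
opening: 0.326
grasp_force: 59.6
```

```bash
python3 -c "
from h import *
go(.635,-.2058,.1,-1.2)"
```

```text
t 12.8 pos [ 0.5438 -0.1083  0.0998] F [ 0.8 -0.3 -0.3] open 0.326 grip 59.6 psi 49.16 -> shift [-13.27  -1.41  -0.  ] twist 50.4
```

Emit:
servo_tool([
  [[-2.7,-0.3,0,8.5,0.6],[-5.4,-0.6,0,17,0.6],[-8,-0.8,0,25.5,0.6],[-10.7,-1.1,0,34,0.6],[-13,-1.4,0,42.5,0.6]],
])

```text
time_s: 13.3
eef_pos: [0.6333, -0.2034, 0.099]
eef_rot: [0.0, 0.665, 0.747, 0.0]
wrist_force: [0.8, 0.4, -0.4]
opening: 0.326
grasp_force: 59.6
```

Emit:
servo_tool([
  [[0,0,1,7.9,0.6],[0,0,2,7.9,0.6],[0,0,2,7.9,0.6],[0,0,2,7.9,0.6]],
])

```text
time_s: 13.7
eef_pos: [0.6317, -0.2016, 0.0782]
eef_rot: [-0.001, 0.712, 0.703, -0.0]
wrist_force: [0.2, 0.1, -0.0]
opening: 0.329
grasp_force: 59.6
```

```bash
python3 -c "
from h import *
c=snap('wrist','w7')
go(.635,-.2058,.0427,-1.2)"
```

```text
t 13.75 pos [ 0.6322 -0.2018  0.0789] F [ 0.5  0.2 -1.1] open 0.324 grip 59.6 psi -0.75 -> shift [-0.39  0.29  3.62] twist 0.4
```

View pics/w7.png

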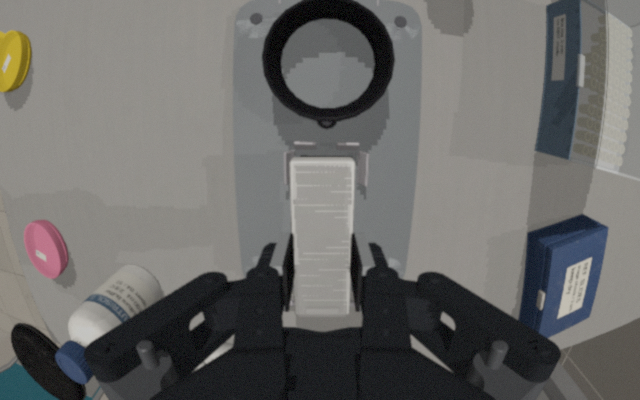

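The box is at (323,235), with the nest guides at (288..367,165). It needs about 3 mm in +y, which agrees with the computed shift. Lowering.

Emit:
servo_tool([
  [[-0.4,0.3,0,0.4,0.6],[-0.4,0.3,0.8,0.4,0.6],[-0.4,0.3,1.6,0.4,0.6],[-0.4,0.3,2.4,0.4,0.6],[-0.4,0.3,2.4,0.4,0.6]],
])

```text
time_s: 14.25
eef_pos: [0.634, -0.2056, 0.0525]
eef_rot: [-0.002, 0.715, 0.699, -0.001]
wrist_force: [-0.1, 0.2, -0.9]
opening: 0.333
grasp_force: 59.6
```

```bash
python3 -c "
from h import *
go(.635,-.2058,.0427,-1.2)"
```

```text
t 14.25 pos [ 0.634  -0.2056  0.0525] F [-0.1  0.2 -0.9] open 0.333 grip 59.6 psi -1.29 -> shift [-0.01  0.1   0.98] twist -0.1
```

Emit:
servo_tool([
  [[0,0.1,0.4,0,0.6],[0,0.1,0.8,0,0.6],[0,0.1,1,0,0.6],[0,0.1,1,0,0.6],[0,0.1,1,0,0.6]],
])

```text
time_s: 14.75
eef_pos: [0.6364, -0.2064, 0.0449]
eef_rot: [0.0, 0.715, 0.699, 0.0]
wrist_force: [-0.3, -0.1, -0.5]
opening: 0.326
grasp_force: 59.6
```

```bash
python3 -c "
from h import *
go(.635,-.2058,.0427,-1.2)"
```

```text
t 14.75 pos [ 0.6364 -0.2064  0.0449] F [-0.3 -0.1 -0.5] open 0.326 grip 59.6 psi -1.3 -> shift [ 0.06 -0.14  0.22] twist -0.1
```

Emit:
servo_tool([
  [[0,-0.1,0.2,0,0.6],[0,-0.1,0.2,0,0.6],[0,-0.1,0.2,0,0.1],[0,-0.1,0.2,0,0.1],[0,-0.1,-0.5,0,0.1]],
])

```text
time_s: 15.25
eef_pos: [0.6346, -0.206, 0.049]
eef_rot: [-0.001, 0.715, 0.699, -0.0]
wrist_force: [0.6, -0.3, 0.2]
opening: 0.451
grasp_force: 0.0
```

Emit:
servo_tool([
  [[0,0,-3,0,0.1],[0,0,-7,0,0],[0,0,-7,0,-0.6],[0,0,-7,0,-1]],
])

```text
time_s: 15.65
eef_pos: [0.6364, -0.2069, 0.122]
eef_rot: [0.002, 0.715, 0.699, 0.001]
wrist_force: [0.6, -0.2, -1.3]
opening: 0.822
grasp_force: 0.0
```

```bash
python3 -c "
from h import *
c=snap('wrist','w8')
cv2.imwrite('pics/w8c.png',cv2.imread('pics/w8.png')[50:330,180:480])
go(.4595,.2768,.2,12)"
```

```text
t 15.7 pos [ 0.6354 -0.2064  0.1202] F [-0.4  0.2 -0.6] open 0.899 grip 0.0 psi -1.3 -> shift [ 47.9  -18.67  -8.  ] twist -13.3
```

View pics/w8c.png

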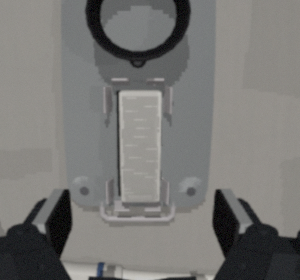

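The box is flat in the nest at crop (140,148). I'll take the larger bottle next, since it is nearer.

Emit:
servo_tool([
  [[0,0,-4,0,-1],[-2,-4,-6,0,-1],[-3,-8,-6,0,-1],[-4.5,-12,-6,0,-1],[-6,-15.9,-6,0,-1]],
])

```text
time_s: 16.2
eef_pos: [0.4727, -0.2622, 0.1783]
eef_rot: [-0.001, 0.715, 0.699, -0.0]
wrist_force: [0.4, -1.0, -0.2]
opening: 1.001
grasp_force: 0.0
```

Emit:
servo_tool([
  [[0,0,0,0,-1],[0,0,0,0,-1],[0,0,0,0,-1]],
])

```text
time_s: 16.5
eef_pos: [0.4754, -0.2625, 0.1793]
eef_rot: [-0.0, 0.715, 0.699, 0.0]
wrist_force: [0.0, 0.3, -0.4]
opening: 1.001
grasp_force: 0.0
```

```bash
python3 -c "
from h import *
go(.4758,-.2673,.071,-1.2)
c=snap('wrist','w9')"
```

```text
t 16.5 pos [ 0.4754 -0.2625  0.1793] F [ 0.   0.3 -0.4] open 1.001 grip 0.0 psi -1.29 -> shift [-0.49  0.06 10.82] twist -0.1
```

View pics/w9.png

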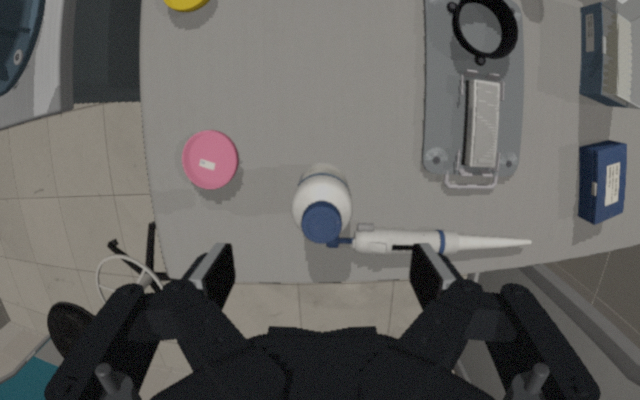

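The blue cap is at (321,223), centred between the fingers. The pipette lies behind it and low down, so it's clear of the fingers. Descending.

Emit:
servo_tool([
  [[-0.5,0.1,0.5,0,-1],[-0.5,0.1,4,0,-1],[-0.5,0.1,8,0,-1],[-0.5,0.1,10.8,0,-1],[-0.5,0.1,10.8,0,-1]],
])

```text
time_s: 17.05
eef_pos: [0.4737, -0.2652, 0.0671]
eef_rot: [-0.005, 0.715, 0.699, -0.0]
wrist_force: [-0.8, 0.1, -1.0]
opening: 1.0
grasp_force: 0.0
```

Emit:
servo_tool([
  [[0,0,0,0,-1],[0,0,0,0,-0.5],[0,0,0,0,0],[0,0,0,0,0.3],[0,0,0,0,0.3]],
])

```text
time_s: 17.55
eef_pos: [0.4768, -0.2687, 0.0738]
eef_rot: [0.002, 0.715, 0.699, -0.0]
wrist_force: [-2.0, 0.4, 5.9]
opening: 0.525
grasp_force: 60.7
```

```bash
python3 -c "
from h import *
go(.6063,.1885,.25,-1.3)"
```

```text
t 17.55 pos [ 0.4768 -0.2687  0.0738] F [-2.   0.4  5.9] open 0.525 grip 60.7 psi -1.29 -> shift [ 45.97  11.95 -17.7 ] twist 0.0
```

Emit:
servo_tool([
  [[0,0,-1.5,0,0.3],[0,0,-4,0,0.3],[0,0,-7,0,0.3],[1,0.3,-10,0,0.3],[4,1,-13,0,0.3]],
])

```text
time_s: 18.05
eef_pos: [0.4868, -0.2295, 0.2046]
eef_rot: [0.001, 0.716, 0.698, -0.0]
wrist_force: [1.1, -0.9, -0.9]
opening: 0.522
grasp_force: 61.5
```

Emit:
servo_tool([
  [[4,1,-1,0,0.3],[8,2,-1,0,0.3],[12,3,-1,0,0.3],[16,4.2,-1,0,0.3],[20,5.2,-1,0,0.3]],
])

```text
time_s: 18.55
eef_pos: [0.5438, -0.0276, 0.2134]
eef_rot: [0.001, 0.715, 0.699, 0.0]
wrist_force: [-0.5, -0.2, -1.0]
opening: 0.529
grasp_force: 61.5
```

Emit:
servo_tool([
  [[4,1.1,0,0,0.3],[8,2.1,0,0,0.3],[12,3.2,0,0,0.3],[16,4.2,0,0,0.3],[19,4.9,0,0,0.3]],
])

```text
time_s: 19.05
eef_pos: [0.5969, 0.1622, 0.2133]
eef_rot: [0.0, 0.715, 0.7, 0.001]
wrist_force: [0.0, -1.0, -0.2]
opening: 0.526
grasp_force: 61.5
```

```bash
python3 -c "
from h import *
go(.6063,.187,.13,-1.3)"
```

```text
t 19.05 pos [0.5969 0.1622 0.2133] F [ 0.  -1.  -0.2] open 0.526 grip 61.5 psi -1.22 -> shift [2.5  0.87 8.33] twist 0.1
```

Emit:
servo_tool([
  [[1.5,0.5,0,0,0.3],[2.5,0.9,2,0,0.3],[2.5,0.9,5,0,0.3],[2.5,0.9,8.3,0,0.3],[2.5,0.9,8.3,0,0.3]],
])

```text
time_s: 19.55
eef_pos: [0.6027, 0.1833, 0.1243]
eef_rot: [-0.003, 0.715, 0.699, -0.004]
wrist_force: [-1.2, 0.9, -1.7]
opening: 0.526
grasp_force: 61.6
```

Emit:
servo_tool([
  [[0,0,0,0,0.3],[0,0,0,0,0.3],[0,0,0,0,0.3]],
])

```text
time_s: 19.85
eef_pos: [0.6077, 0.1843, 0.1314]
eef_rot: [0.001, 0.715, 0.699, 0.002]
wrist_force: [0.3, -0.4, -0.1]
opening: 0.525
grasp_force: 61.6
```

```bash
python3 -c "
from h import *
go(.6063,.187,.1,-1.3)
c=snap('wrist','w10')"
```

```text
t 19.85 pos [0.6077 0.1843 0.1314] F [ 0.3 -0.4 -0.1] open 0.525 grip 61.6 psi -1.32 -> shift [ 0.27 -0.16  3.14] twist -0.0
```

View pics/w10.png

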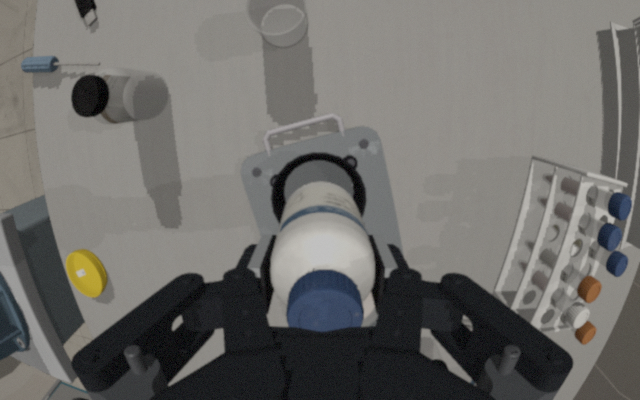

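The bottle is held upright, with the collar centred below it at (320,195). Lowering in stages.

Emit:
servo_tool([
  [[0.3,-0.1,0.5,0,0.3],[0.3,-0.1,1.5,0,0.3],[0.3,-0.1,2.5,0,0.3],[0.3,-0.1,3.5,0,0.3],[0.3,-0.1,4,0,0.3]],
])

```text
time_s: 20.4
eef_pos: [0.6042, 0.1873, 0.0866]
eef_rot: [-0.001, 0.715, 0.699, -0.001]
wrist_force: [-0.4, 0.2, -1.2]
opening: 0.522
grasp_force: 61.6
```

Emit:
servo_tool([
  [[0,0,0.2,0,0.3],[0,0,0.4,0,0.3],[0,0,0.4,0,0.3],[0,0,0.4,0,0.3]],
])

```text
time_s: 20.8
eef_pos: [0.6056, 0.1874, 0.0852]
eef_rot: [0.0, 0.715, 0.699, 0.0]
wrist_force: [0.5, -0.4, -1.1]
opening: 0.525
grasp_force: 61.6
```

```bash
python3 -c "
from h import *
go(.6063,.187,.082,-1.3)"
```

```text
t 20.8 pos [0.6056 0.1874 0.0852] F [ 0.5 -0.4 -1.1] open 0.525 grip 61.6 psi -1.3 -> shift [-0.04  0.07  0.32] twist 0.0
```

Emit:
servo_tool([
  [[0,0.1,0.1,0,0.3],[0,0.1,0.2,0,0.3],[0,0.1,0.3,0,0.3],[0,0.1,0.3,0,0.3],[0,0.1,0.3,0,0.3]],
])

```text
time_s: 21.3
eef_pos: [0.6064, 0.1874, 0.0819]
eef_rot: [0.0, 0.715, 0.699, 0.0]
wrist_force: [-0.2, -0.4, 0.8]
opening: 0.523
grasp_force: 61.7
```

Emit:
servo_tool([
  [[0,0,0.1,0,0.3],[0,0,0.1,0,0.3],[0,0,0.1,0,0.3]],
])

```text
time_s: 21.6
eef_pos: [0.6065, 0.1875, 0.0818]
eef_rot: [0.0, 0.715, 0.699, 0.0]
wrist_force: [-2.7, -0.7, 6.5]
opening: 0.525
grasp_force: 62.5
```

Emit:
servo_tool([
  [[0,0,0,0,-0.1],[0,0,0,0,-0.4],[0,0,0,0,-0.8],[0,0,0,0,-1],[0,0,0,0,-1]],
])

```text
time_s: 22.1
eef_pos: [0.6063, 0.1874, 0.0807]
eef_rot: [-0.0, 0.715, 0.699, -0.0]
wrist_force: [-0.4, 0.1, -0.1]
opening: 1.0
grasp_force: 0.0
```

Emit:
servo_tool([
  [[0,0,-2,0,-1],[0,0,-5,0,-1],[0,0,-9,0,-1],[0,0,-12,0,-1],[0,0,-12,0,-1]],
])

```text
time_s: 22.6
eef_pos: [0.6094, 0.1878, 0.2068]
eef_rot: [0.003, 0.715, 0.699, 0.004]
wrist_force: [0.6, 0.8, -0.2]
opening: 0.998
grasp_force: 0.0
```

```bash
python3 -c "
from h import *
go(.4595,.2768,.2,-1.3)"
```

```text
t 22.6 pos [0.6094 0.1878 0.2068] F [ 0.6  0.8 -0.2] open 0.998 grip 0.0 psi -1.29 -> shift [  8.56 -15.19   0.55] twist 0.0
```

Emit:
servo_tool([
  [[2.4,-4,0,0,-1],[4.8,-8,1,0,-1],[7.2,-12,2,0,-1],[8.6,-15,3,0,-1],[8.6,-15,3.5,0,-1]],
])

```text
time_s: 23.1
eef_pos: [0.4535, 0.2782, 0.1638]
eef_rot: [-0.001, 0.714, 0.7, -0.002]
wrist_force: [0.4, 0.1, 0.1]
opening: 1.0
grasp_force: 0.0
```

Emit:
servo_tool([
  [[0,0,0,0,-1],[0,0,0,0,-1],[0,0,0,0,-1],[0,0,0,0,-1]],
])

```text
time_s: 23.5
eef_pos: [0.4594, 0.2763, 0.1661]
eef_rot: [0.0, 0.716, 0.699, 0.0]
wrist_force: [-0.2, -0.3, -0.6]
opening: 0.999
grasp_force: 0.0
```

```bash
python3 -c "
from h import *
go(.4595,.2768,.066,-1.3)"
```

```text
t 23.5 pos [0.4594 0.2763 0.1661] F [-0.2 -0.3 -0.6] open 0.999 grip 0.0 psi -1.38 -> shift [ 0.05 -0.   10.01] twist -0.1
```

Emit:
servo_tool([
  [[0,0,2,0,-1],[0,0,4.5,0,-1],[0,0,7,0,-1],[0,0,9,0,-1],[0,0,9.9,0,-1]],
])

```text
time_s: 24.0
eef_pos: [0.4577, 0.276, 0.0649]
eef_rot: [-0.001, 0.715, 0.699, -0.001]
wrist_force: [-0.2, -0.2, 0.5]
opening: 1.003
grasp_force: 0.0
```

Emit:
servo_tool([
  [[0,0,0,0,-1],[0,0,0,0,-1],[0,0,0,0,-0.4],[0,0,0,0,0.1],[0,0,0,0,0.4]],
])

```text
time_s: 24.5
eef_pos: [0.4588, 0.277, 0.0676]
eef_rot: [0.0, 0.715, 0.699, 0.001]
wrist_force: [-0.3, 0.2, 0.4]
opening: 0.514
grasp_force: 0.0
```

Emit:
servo_tool([
  [[0,0,0,0,0.4],[0,0,0,0,0.4]],
])

```text
time_s: 24.7
eef_pos: [0.4587, 0.277, 0.0679]
eef_rot: [0.0, 0.715, 0.699, 0.0]
wrist_force: [-1.3, -1.0, 6.5]
opening: 0.458
grasp_force: 60.2
```

```bash
python3 -c "
from h import *
go(.6368,-.1035,.2,-1.3)"
```

```text
t 24.7 pos [0.4587 0.277  0.0679] F [-1.3 -1.   6.5] open 0.458 grip 60.2 psi -1.29 -> shift [-37.63  18.67 -13.2 ] twist 0.0
```

Emit:
servo_tool([
  [[0,0,-1.5,0,0.4],[0,0,-4,0,0.4],[0,0,-8,0,0.4],[0,0,-12,0,0.4],[-3,1.4,-14,0,0.4]],
])

```text
time_s: 25.2
eef_pos: [0.472, 0.249, 0.2117]
eef_rot: [0.001, 0.714, 0.7, 0.003]
wrist_force: [1.1, 0.3, -1.7]
opening: 0.457
grasp_force: 60.9
```

Emit:
servo_tool([
  [[-3.5,1.7,0,0,0.4],[-7.5,3.8,0,0,0.4],[-11.5,5.8,0,0,0.4],[-15.5,7.8,0,0,0.4],[-19.5,9.8,0,0,0.4]],
])

```text
time_s: 25.7
eef_pos: [0.5656, 0.0477, 0.2079]
eef_rot: [0.0, 0.715, 0.699, 0.0]
wrist_force: [0.8, 0.1, -1.1]
opening: 0.46
grasp_force: 60.8
```

Emit:
servo_tool([
  [[-4,2,0,0,0.4],[-8,4,0,0,0.4],[-11,5.5,0,0,0.4],[-14,7,0,0,0.4],[-15,7.4,0,0,0.4]],
])

```text
time_s: 26.2
eef_pos: [0.6366, -0.1057, 0.2077]
eef_rot: [0.001, 0.716, 0.698, -0.0]
wrist_force: [0.0, -0.5, -1.6]
opening: 0.457
grasp_force: 60.8
```

Emit:
servo_tool([
  [[0,0,2,0,0.4],[0,0,4,0,0.4],[0,0,6,0,0.4],[0,0,7,0,0.4],[0,0,7,0,0.4]],
])

```text
time_s: 26.7
eef_pos: [0.6345, -0.1014, 0.1354]
eef_rot: [-0.002, 0.715, 0.699, -0.001]
wrist_force: [0.5, 0.7, -0.6]
opening: 0.457
grasp_force: 60.8
```

Emit:
servo_tool([
  [[0,0,0,0,0.4],[0,0,0,0,0.4],[0,0,0,0,0.4]],
])

```text
time_s: 27.0
eef_pos: [0.6365, -0.1025, 0.1382]
eef_rot: [0.001, 0.715, 0.699, 0.0]
wrist_force: [0.1, 1.1, -1.3]
opening: 0.457
grasp_force: 60.8
```

```bash
python3 -c "
from h import *
go(.6368,-.1035,.1,-1.3)
c=snap('wrist','w11')"
```

```text
t 27.0 pos [ 0.6365 -0.1025  0.1382] F [ 0.1  1.1 -1.3] open 0.457 grip 60.8 psi -1.29 -> shift [-0.1   0.03  3.82] twist 0.0
```

View pics/w11.png

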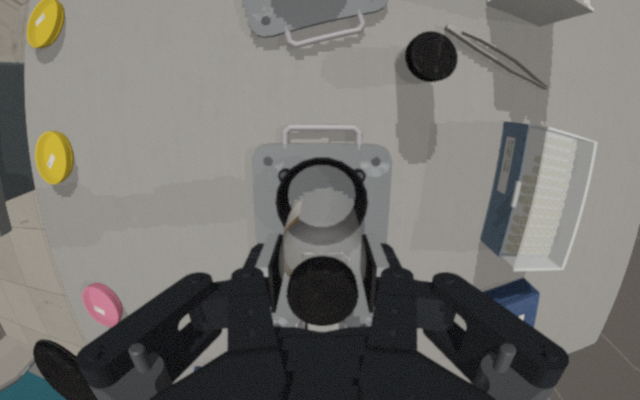

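The smaller bottle is upright, with the collar centred under it at (322,195). Lowering.

Emit:
servo_tool([
  [[-0.1,0,1,0,0.4],[-0.1,0,2.3,0,0.4],[-0.1,0,3.6,0,0.4],[-0.1,0,4.8,0,0.4],[-0.1,0,5.4,0,0.4]],
])

```text
time_s: 27.55
eef_pos: [0.6344, -0.103, 0.0802]
eef_rot: [-0.002, 0.715, 0.699, -0.001]
wrist_force: [0.3, 0.4, -1.0]
opening: 0.457
grasp_force: 60.8
```

Emit:
servo_tool([
  [[0,0,0.2,0,0.4],[0,0,0.3,0,0.4],[0,0,0.3,0,0.4],[0,0,0.3,0,0.4]],
])

```text
time_s: 27.95
eef_pos: [0.6362, -0.1035, 0.0805]
eef_rot: [0.001, 0.715, 0.699, 0.0]
wrist_force: [0.3, -0.3, -1.3]
opening: 0.458
grasp_force: 60.8
```

```bash
python3 -c "
from h import *
go(.6368,-.1035,.0755,-1.3)"
```

```text
t 27.95 pos [ 0.6362 -0.1035  0.0805] F [ 0.3 -0.3 -1.3] open 0.458 grip 60.8 psi -1.3 -> shift [0.   0.06 0.5 ] twist 0.0
```

Emit:
servo_tool([
  [[0,0,0.2,0,0.4],[0,0,0.4,0,0.4],[0,0,0.5,0,0.4],[0,0,0.5,0,0.4],[0,0,0.5,0,0.4]],
])

```text
time_s: 28.45
eef_pos: [0.636, -0.1036, 0.076]
eef_rot: [0.0, 0.715, 0.699, 0.0]
wrist_force: [-2.6, 0.5, 6.5]
opening: 0.46
grasp_force: 61.6
```

Contact with the collar floor. Releasing and retreating.

Emit:
servo_tool([
  [[0,0,0,0,0.1],[0,0,0,0,-0.4],[0,0,0,0,-0.8],[0,0,0,0,-1],[0,0,0,0,-1]],
])

```text
time_s: 28.95
eef_pos: [0.6357, -0.1033, 0.0746]
eef_rot: [-0.0, 0.715, 0.699, -0.0]
wrist_force: [0.7, -0.3, -0.0]
opening: 1.001
grasp_force: 0.0
```

Emit:
servo_tool([
  [[0,0,-2,0,-1],[0,0,-5,0,-1],[0,0,-9,0,-1],[0,0,-12,0,-1],[0,-3,-14,0,-1]],
])

```text
time_s: 29.45
eef_pos: [0.6085, -0.1034, 0.2181]
eef_rot: [0.003, 0.715, 0.699, 0.001]
wrist_force: [-0.2, -0.1, -0.1]
opening: 0.998
grasp_force: 0.0
```

Emit:
servo_tool([
  [[0,-5,-1,0,-1],[0,-10,-2,0,-1],[0,-15,-3,0,-1],[0,-20,-3,0,-1],[0,-24,-3,0,-1]],
])

```text
time_s: 29.95
eef_pos: [0.3638, -0.0968, 0.2448]
eef_rot: [0.0, 0.715, 0.699, -0.0]
wrist_force: [-1.2, -0.7, 1.4]
opening: 1.002
grasp_force: 0.0
```

Emit:
servo_tool([
  [[0,0,0,0,-1],[0,0,0,0,-1],[0,0,0,0,-1],[0,0,0,0,-1]],
])

```text
time_s: 30.35
eef_pos: [0.3667, -0.0975, 0.2449]
eef_rot: [-0.0, 0.715, 0.699, 0.0]
wrist_force: [-0.5, -0.1, 0.1]
opening: 0.998
grasp_force: 0.0
```

Run:
```python
from h import *
np.set_printoptions(precision=4,suppress=True)
c=snap('top','top2')
v,u=np.mgrid[0:400,0:640]; d=c['depth']
W=(np.stack([(u-c['cx'])/c['fx']*d,(v-c['cy'])/c['fy']*d,d],-1)-c['t'])@c['R']
for n,x,y,r,a,b in [('L',.6063,.1883,.02,.1,.13),('S',.637,-.1035,.02,.085,.11),('dish',.628,.0905,.035,.027,.038),('box',.635,-.203,.05,.022,.033),('case',.714,.0056,.03,.045,.06),('beak',.583,.324,.035,.04,.06)]:
    X=W[(np.hypot(W[...,0]-x,W[...,1]-y)<r)&(W[...,2]>a)&(W[...,2]<b)]
    print(n,len(X),X.mean(0) if len(X) else '',cv2.minAreaRect(X[:,:2].astype(np.float32)) if len(X)>2 else '')
i=c['pixels'][110:290,190:470,::-1]; cv2.imwrite('pics/crop2.png',cv2.resize(i,None,fx=2.8,fy=2.8,interpolation=cv2.INTER_CUBIC))
```

```text
L 125 [0.6045 0.1866 0.1122] ((0.6052175760269165, 0.18797612190246582), (0.02714586816728115, 0.025561483576893806), 65.3657455444336)
S 117 [ 0.6355 -0.1027  0.0953] ((0.6357287764549255, -0.10262200981378555), (0.02533022128045559, 0.02631089836359024), 2.4170639514923096)
dish 420 [0.6297 0.0917 0.0325] ((0.6305296421051025, 0.09227337688207626), (0.05798708274960518, 0.054972801357507706), 0.43853938579559326)
box 363 [ 0.6361 -0.2019  0.0254] ((0.6362361311912537, -0.20239664614200592), (0.08390763401985168, 0.029242727905511856), 89.74312591552734)
case 165 [0.7143 0.0058 0.0536] ((0.7149765491485596, 0.006271863356232643), (0.03226098790764809, 0.03433876857161522), 89.9954833984375)
beak 81 [0.5843 0.3265 0.0478] ((0.5828673839569092, 0.3244229853153229), (0.040633976459503174, 0.039124827831983566), 45.53153991699219)
```

View pics/crop2.png

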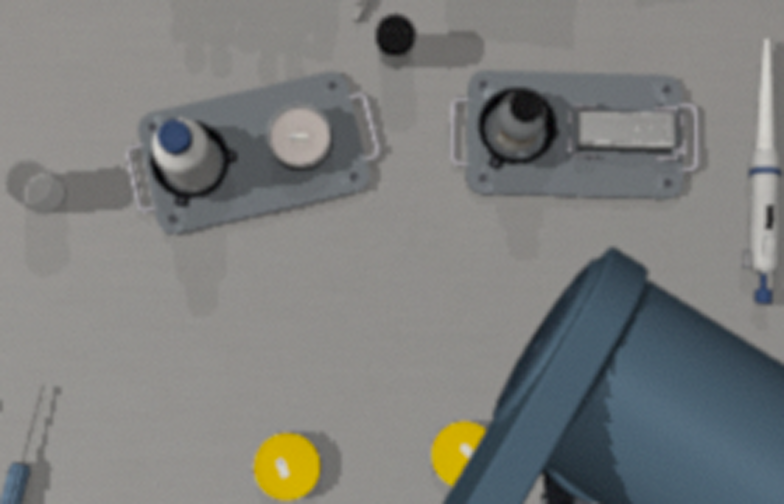

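The final picture shows both bottles in their collars at (172,135) and (525,105), the dish at (300,135) and the box at (627,130). Measured heights and positions match the seated values, and the case and beaker have not moved.

```bash
python3 -c "
from bench import ctrl
print(ctrl.hand_in())"
```

```text
the job is handed in; nothing more can be done
None
```

Both kit carriers are made up and the job is handed in at about 30 s on the robot's clock. In the last camera check the dish, box and both bottles were seated, and the objective case and beaker had not moved; the ring, hidden under the dish by then, was seen seated on the spigot before the dish went on.

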